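# Pack two cartons into the corner of the fenced tray

## Task

In the fenced tray, push the loose flat carton fully home into the corner where the two fences meet: one end flush against the back fence, one long side flush against the left fence. Then lay the thicker carton, same face up as it lies now, in the tray to the right of the flat one, and push it home so that its end is flush against the back fence and its long side flush against the flat carton, with no gaps. Leave the tape, bur stand, pen and little dish where they are.

Things in the scene. Friction and masses are not known exactly. Their poses are not given: they have to be found in the camera images.
- corner (a point): Reference corner of the fenced tray: point on the tray's floor, 3 mm above the worktop, where the inner faces of the two fences meet. Axes are the tray's: +x points through the back fence (which runs along y), +y through the left fence (which runs along x), z up. The tray's floor reaches from x = -0.160 to 0 and y = -0.220 to 0 in this frame.
- fence_tray: Plain dark sheet-steel tray, fixed to the worktop, turned up to 17 degrees either way. Origin: centre of its underside; axes as for corner. Inside 160 mm front to back, 220 mm across, floor 3 mm thick. Back and left fences: 4 mm thick, tops 30 mm (rolled rim 32 mm) above the worktop. Front and right edges: only a lip 4 mm wide, its top 5 mm above the worktop.
- flat_center (a point): Centre (half-way up) of the flat printed carton, 58 mm along its x, 96 mm along its y, 21 mm high (z up), 0.06 to 0.16 kg. Starts loose and askew on the tray's floor, long axis (y) roughly along the tray's x axis. Either end may face the back fence. Home, its centre is 48 mm from the back fence and 29 mm from the left fence.
- thick_center (a point): Centre (half-way up) of the thicker printed carton as it lies: 88 mm long along x, 45 mm wide along y, 32 mm high (z up), 0.06 to 0.16 kg. Starts on the bare worktop to the right of the tray, lying roughly front to back. Either end may face the back fence. Home, its centre is 44 mm from the back fence and about 52 mm beside the flat carton's centre.
- flat_carton: The same flat carton; origin at the centre of its underside.
- thick_carton: The same thick carton; origin at the centre of one 32x45 end; its z axis runs along its 88 mm length.
- tape: Bystander on the worktop, leave alone: roll of tape, 100 mm across, 25 high; origin at the centre of its underside.
- bur_stand: Bystander on the worktop, leave alone: bur stand, 32x70x38 mm; origin at the centre of its underside.
- pen: Bystander on the worktop, leave alone: marker pen, 135 mm long; origin at the centre of its underside.
- dish: Bystander on the worktop, leave alone: little footed dish, 35 mm across, 30 high; origin at the centre of its underside.
Mind the look-alikes: they are no part of the job. Leave any blue look-alike of the thick_carton alone.

How it is judged:
By the outcome, as a careful person would: the job done as asked, in the order asked, and still so for the second after the job is handed in, with the robot touching nothing.
It also fails if it takes over 64 s, if anything falls off the work surface, if the arm or the gripper's body presses on something with over 40 N, if the wrist force passes 120 N, or if a joint passes its speed limit or range.

## Robot

A 7-joint arm with a two-finger parallel gripper is mounted at the origin on a cart in front of the work surface, level with it; the furniture and walls round the work are solid. World frame = base frame: x ahead of the robot, y to its left, z up, the work surface at z = 0. Lengths are in m, angles in rad, forces in N, time in s.
With the tool pointing down it reaches from about 0.35 to 0.9 m from the base axis. Payload 19.9 kg.
Tool frame: the origin (TCP) lies between the finger pads; the fingertips stand 19 mm ahead of it and the grasp point (between the pads) is the TCP; z points along the fingers, y is the line along which they close (so a half turn about z gives the same grasp; the last joint's range is limited). The gripper opens to 94 mm and grips with 3 to 60 N. Pads are 16 mm wide; open, the fingers measure 119 mm over their backs; the gripper's body (75 mm by 177 mm) begins 78 mm behind the grasp point.
Start: joints at [1.153, 0.417, -0.01, 1.614, 0.005, 1.111, -0.053], TCP at [0.23, -0.581, 0.224] pointing down, gripper open.
Joint ranges: [-2.81, 2.81], [-0.39, 2.02], [-1.27, 1.25], [0.06, 2.57], [-1.19, 4.33], [0.19, 2], [-2.82, 2.82]. Speed limits (rad/s): [1.89, 1.89, 2.39, 2.39, 3.01, 3.01, 3.01].

## Interface

Orientations are given as a 3x3 rotation matrix whose columns are the frame's x, y, z axes.
In Python, from rig import robot gives the robot as it stands. Calls block until the motion is done:
- robot.move_ptp(position, orientation): joint-space move of the TCP to a pose.
- robot.move_linear(position, velocity=0.15, frame=None, threshold=None): straight line of the TCP; frame=None keeps the orientation; velocity is the mean speed in m/s. With threshold (N) it stops when the force on the tool has changed by that much, and returns True; else False.
- robot.goto_joints(angles): joint-space move.
- robot.gripper_to(opening): finger opening in m; the grip force is fixed at half the most; returns when the fingers have stopped.
- robot.pause(seconds).
- robot.ik(position, orientation): joint angles nearest the present ones, or None.
- robot.get_state(): the state.
- robot.grab_frame(name): name is "scene" or "top" or "wrist"; returns the picture (400x640x3 uint8, red, green, blue); there is no depth.
- robot.camera_info(name): a dict with "fx", "fy", "cx", "cy" (pixels), "rvec" (rotation vector, rad) and "tvec" (3), from world to camera coordinates, as OpenCV has them. Camera axes: x right, y down, z forward; pixel columns grow to the right and rows downward; lengths in m; the calibration is good to about 2 mm. A picture is of the moment at which its call begins: read the wrist's pose just before it. camera_info takes no time and is no camera call; for the wrist camera it gives the pose at the moment of the call.
A pose or a line that the arm cannot do raises robot.PlanningError and nothing moves.
- robot.sign_off(): hands the job in, once; it reports no verdict.
The state is a dict: "time": time; "qpos": joint angles; "joint_vel": joint speeds; "effort": joint torques, N m; "ee_pos": TCP position; "tool_rot": TCP orientation; "force": force on the tool from outside, world axes, zero at the start; "moment": the same for the moment, N m; "opening": finger opening in m.
Only numpy, scipy, OpenCV 4.12 (cv2) and the standard library are available. Lean on these libraries where they do the work, as an engineer would, in place of code of your own. Each camera call takes 0.05 s, during which the arm holds its last target. There are 200 camera calls.

## Working session

There is one attempt and no reset: what is moved stays moved. The work goes in short steps, each a Python script; the robot and the scene stay as the last script left them, time stands still between calls to the robot, and variables do not carry over. Pictures are saved under pics/ and viewed, on a budget of 10 in all, crops included, one or two more only if the job needs it, and the job is handed in when it is done.

```bash
ls; mkdir -p pics; python3 - <<'E'
from rig import robot
import cv2,numpy as np
for n in("top","scene"):
    im=robot.grab_frame(n); cv2.imwrite(f"pics/{n}0.png",im[:,:,::-1]); c=robot.camera_info(n); print(n,c, -cv2.Rodrigues(np.array(c['rvec'],float))[0].T@np.array(c['tvec']))
s=robot.get_state();print(s['time'],s['tool_rot'],s['opening'])
E
```

```text
pics
top {'fx': 462.9830657332473, 'fy': 462.9830657332473, 'cx': 318.1779400193177, 'cy': 197.81878888902202, 'rvec': array([ 2.15455179, -2.13365497,  0.15634072]), 'tvec': array([-0.14915241,  0.51920424,  1.35845722])} [ 0.31568407 -0.14746876  1.41979648]
scene {'fx': 387.25592111725996, 'fy': 387.25592111725996, 'cx': 317.9785551462409, 'cy': 202.3293758450903, 'rvec': array([ 0.05507336, -2.96301823,  1.0111939 ]), 'tvec': array([0.51704302, 0.17285215, 1.12826919])} [0.49806683 0.57155694 0.99772482]
0.1 [[ 9.29855170e-01  3.67925423e-01 -4.96445101e-04]
 [ 3.67925747e-01 -9.29854622e-01  1.01281736e-03]
 [-8.89805185e-05 -1.12442839e-03 -9.99999364e-01]] 0.09404610452367497
```

View pics/top0.png

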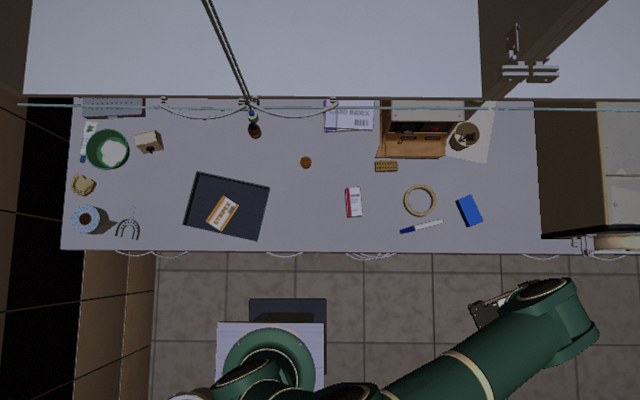

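View pics/scene0.png

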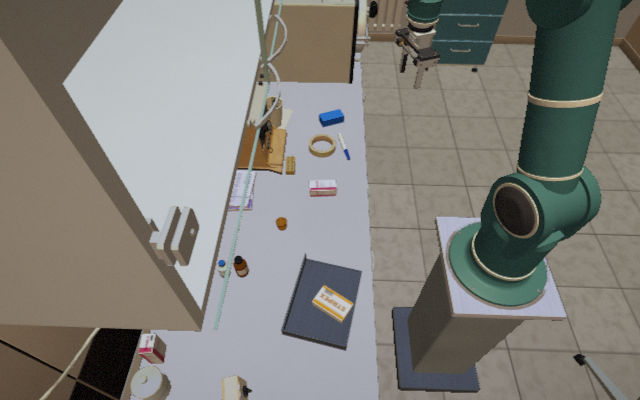

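The top view shows the dark tray around (226,205) with the orange/white flat carton at (222,213). The thick white/red carton is at (353,202) and its blue look-alike at (469,210). The dish is at (306,162), the tape at (420,200) and the pen at (421,227). The scene view agrees with this. Next I'll get coarse positions and then wrist views.

```bash
cat > h.py <<'E'
from rig import robot
import cv2,numpy as np
def ray(info,px,z):
    "pixels (n,2) -> world points on plane z"
    R=cv2.Rodrigues(np.array(info['rvec'],float))[0]; t=np.array(info['tvec'],float)
    px=np.atleast_2d(np.array(px,float))
    d=np.c_[(px[:,0]-info['cx'])/info['fx'],(px[:,1]-info['cy'])/info['fy'],np.ones(len(px))]@R
    c=-R.T@t
    return c+d*((z-c[2])/d[:,2])[:,None]
def down(a):
    "tool down, closing axis (y) along heading a"
    y=np.array([np.cos(a),np.sin(a),0]);z=np.array([0,0,-1.]);return np.c_[np.cross(y,z),y,z]
def snap(n,f):
    i=robot.camera_info(n);im=robot.grab_frame(n);cv2.imwrite(f"pics/{f}.png",im[:,:,::-1]);return i,im
E
python3 - <<'E'
from h import *
i=robot.camera_info('top')
print(ray(i,[[222,213],[353,202]],.025).round(3)); print(ray(i,[[199,172],[270,187],[258,241],[184,223],[306,162],[420,200],[400,233],[443,220]],.01).round(3))
a=np.deg2rad(-10)
for n,p in(('flat',(.42,.13,.33)),('thick',(.43,-.26,.33))):
    robot.move_ptp(p,down(np.pi/2+a) if 0 else down(-np.pi/2+a)); i,_=snap('wrist',n+'0'); s=robot.get_state()
    import pickle;pickle.dump(i,open(f'pics/{n}0.pkl','wb'));print(s['time'],s['qpos'].round(2) if hasattr(s['qpos'],'round') else s['qpos'],s['force'],ray(i,[[320,200],[0,0],[640,0],[640,400],[0,400]],0).round(3))
E
```

```text
[[ 0.473  0.147  0.025]
 [ 0.511 -0.25   0.025]]
[[ 0.602  0.227  0.01 ]
 [ 0.557  0.005  0.01 ]
 [ 0.39   0.037  0.01 ]
 [ 0.443  0.265  0.01 ]
 [ 0.637 -0.105  0.01 ]
 [ 0.521 -0.457  0.01 ]
 [ 0.419 -0.394  0.01 ]
 [ 0.46  -0.526  0.01 ]]
2.775 [ 0.6   0.01 -0.97  1.88  0.01  1.25 -2.11] [-0.82945965 -0.81035688  0.05592361] [[ 0.367  0.143  0.   ]
 [ 0.693  0.492  0.   ]
 [ 0.552 -0.299 -0.   ]
 [-0.079 -0.334  0.   ]
 [ 0.114  0.746  0.   ]]
4.275 [ 1.07  0.15 -0.65  1.76  0.09  1.27 -1.35] [-0.93702009 -0.33597655 -0.26018639] [[ 0.377 -0.246  0.   ]
 [ 0.703  0.104  0.   ]
 [ 0.564 -0.688  0.   ]
 [-0.068 -0.724  0.   ]
 [ 0.123  0.357  0.   ]]
```

View pics/flat0.png

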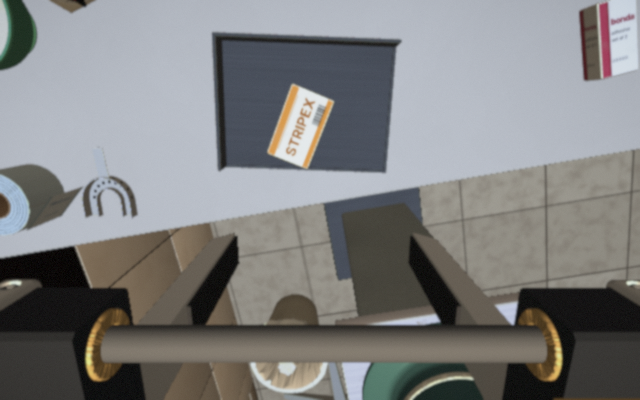

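View pics/thick0.png

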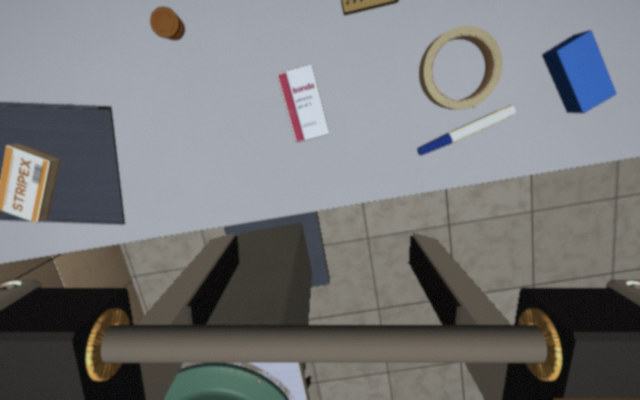

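The wrist view of the tray shows the flat carton's top face at about (293,84), (334,100), (307,168) and (267,153), with the back fence along row ~38 and the left fence at column ~217. The second wrist view shows the thick carton's face at about (279,72), (311,65), (328,134) and (298,142). I'll measure these by mask.

```bash
python3 - <<'E'
from h import *
import pickle
def big(m,at):
    m=cv2.morphologyEx(m.astype(np.uint8)*255,cv2.MORPH_CLOSE,np.ones((5,5)))
    cs=[c for c in cv2.findContours(m,cv2.RETR_EXTERNAL,cv2.CHAIN_APPROX_NONE)[0] if cv2.pointPolygonTest(c,at,False)>=0]
    return max(cs,key=cv2.contourArea)[:,0].astype(float)
def rect(P):
    (c,s,a)=cv2.minAreaRect((P[:,:2]*1000).astype(np.float32)); return np.round(c,1),np.round(s,1),round(a,1)
for n in('flat0','thick0'):
    im=cv2.imread(f'pics/{n}.png');i=pickle.load(open(f'pics/{n}.pkl','rb'))
    hsv=cv2.cvtColor(im,cv2.COLOR_BGR2HSV);v=hsv[...,2].astype(int);s=hsv[...,1]
    R=cv2.Rodrigues(i['rvec'])[0];print(n,'cam',(-R.T@i['tvec']).round(3))
    if n=='flat0':
        c=big(v>110,(300.,125.));print('flat top',rect(ray(i,c,.024)))
        d=v<95; d[:,:190]=0;d[:,420:]=0;d[190:]=0;d[:20]=0
        c=big(d,(240.,100.));
        hull=cv2.convexHull(c.astype(np.float32))[:,0]
        q=cv2.approxPolyDP(hull[:,None],6,True)[:,0];print('tray px',q.round().tolist())
        for z in(.0,.005,.032):print(z,ray(i,q,z)[:,:2].round(4).tolist())
        # edge lines
        for nm,sel,z in(('front',lambda p:(p[:,1]>155)&(p[:,0]>235)&(p[:,0]<375),.004),('right',lambda p:(p[:,0]>370)&(p[:,1]>60)&(p[:,1]<160),.004),('back',lambda p:(p[:,1]<60)&(p[:,0]>235)&(p[:,0]<380),.031),('left',lambda p:(p[:,0]<235)&(p[:,1]>50)&(p[:,1]<155),.031)):
            P=ray(i,c[sel(c)],z)[:,:2].astype(np.float32);vx,vy,x,y=cv2.fitLine(P,cv2.DIST_HUBER,0,.01,.01).ravel();print(nm,len(P),np.degrees(np.arctan2(vy,vx)).round(2),x.round(4),y.round(4))
    else:
        print('patch vals table/box',im[100,250],im[110,310],im[100,285])
        m=((v>v[100,250]+25)|((s>110)&(hsv[...,0]>160)))
        m[:,:265]=0;m[:,340:]=0;m[:55]=0;m[150:]=0
        c=big(m,(310.,110.));print('thick top',rect(ray(i,c,.032)),cv2.minAreaRect(c.astype(np.float32)))
# shelf corner triangulation
A=[];b=[]
for n,p in(('top',(27,93)),('scene',(213,327))):
    i=robot.camera_info(n);c=ray(i,p,0)[0];R=cv2.Rodrigues(i['rvec'])[0];o=-R.T@i['tvec'];d=(c-o)/np.linalg.norm(c-o);M=np.eye(3)-np.outer(d,d);A.append(M);b.append(M@o)
r=np.linalg.lstsq(np.vstack(A),np.hstack(b),rcond=None);print('shelf',r[0].round(3),r[1])
E
```

```text
flat0 cam [0.495 0.115 0.49 ]
flat top (array([396.7, 132. ]), array([933.6, 444.8]), 79.9)
tray px [[213.0, 34.0], [399.0, 41.0], [384.0, 169.0], [219.0, 168.0]]
0.0 [[0.6083, 0.2386], [0.558, 0.0043], [0.3956, 0.0453], [0.4381, 0.275]]
0.005 [[0.6071, 0.2374], [0.5574, 0.0054], [0.3966, 0.046], [0.4387, 0.2733]]
0.032 [[0.6009, 0.2305], [0.5539, 0.0115], [0.4021, 0.0498], [0.4418, 0.2645]]
front 169 78.02 0.4177 0.149
right 99 -12.38 0.4742 0.0295
back 144 77.82 0.5773 0.1195
left 104 -11.95 0.5226 0.2471
thick0 cam [ 0.505 -0.273  0.491]
patch vals table/box [175 167 162] [222 213 203] [128 116 163]
thick top (array([ 512.9, -249.4]), array([85.4, 41.2]), 5.1) ((303.3692321777344, 102.85385131835938), (70.4277572631836, 33.065086364746094), 74.74488067626953)
shelf [0.632 0.418 0.565] [0.00018422]
```

```bash
cat >> h.py <<'E'
YAW=np.deg2rad(-12.1); CU,CV=.536,.3476      # tray frame: corner at (CU,CV) along u,v
U=np.array([np.cos(YAW),np.sin(YAW)]); V=np.array([-U[1],U[0]])
def W(x,y,z):
    "corner frame -> world"
    return np.r_[(CU+x)*U+(CV+y)*V,z]
def best(p,h):
    "tool-down orientation at heading h or h+pi, whichever is the smaller joint move"
    q0=np.array(robot.get_state()['qpos']);c=[]
    for k in(0,np.pi):
        q=robot.ik(p,down(h+k))
        if q is not None:c.append((abs(np.array(q)-q0).max(),k))
    return down(h+min(c)[1])
def where():
    s=robot.get_state();p=np.array(s['ee_pos']);return round(s['time'],2),[round(p[:2]@U-CU,4),round(p[:2]@V-CV,4),round(p[2],4)],np.round(s['force'],1),round(s['opening'],4)
E
python3 - <<'E'
from h import *
import pickle
im=cv2.imread('pics/flat0.png');i=pickle.load(open('pics/flat0.pkl','rb'))
v=cv2.cvtColor(im,cv2.COLOR_BGR2HSV)[...,2];m=(v>110).astype(np.uint8)*255;m[:,:258]=0;m[:,342:]=0;m[:75]=0;m[168:]=0
m=cv2.morphologyEx(m,cv2.MORPH_CLOSE,np.ones((7,7)))
c=max(cv2.findContours(m,0,1)[0],key=cv2.contourArea)[:,0]
P=ray(i,c,.024)[:,:2]; (cx,cy),(w,h),a=cv2.minAreaRect((P*1000).astype(np.float32));print(cx,cy,w,h,a)
box=cv2.boxPoints(cv2.minAreaRect(c.astype(np.float32)));print(box.round())
lh=np.deg2rad(a if w>h else a+90);c=np.array([cx,cy])/1000
print('corner frame',c@U-CU,c@V-CV,'long heading',np.degrees(lh))
for nm,p,hd in(('flat',np.r_[c,.03],lh+np.pi/2),('thick',np.r_[.513,-.249,.03],np.deg2rad(95.1)),('pushv',W(-.058,-.09,.03),YAW),('pushu',W(-.12,-.029,.03),YAW+np.pi/2)):
    for k in(0,np.pi):
        q=robot.ik(p,down(hd+k));print(nm,k,None if q is None else np.round(q,2))
E
```

```text
474.6996154785156 150.07443237304688 60.160179138183594 97.53632354736328 57.74134826660156
[[263. 152.]
 [291.  82.]
 [335. 100.]
 [307. 170.]]
corner frame -0.10330506033199616 -0.10135388455196845 long heading 147.74134826660156
flat 0 [-0.21  0.49 -0.19  2.06  0.16  0.61 -2.64]
flat 3.141592653589793 [ 0.31  0.65 -0.84  2.04  0.71  0.77  0.04]
thick 0 [ 1.18  0.9  -1.09  1.86  0.95  1.02  1.33]
thick 3.141592653589793 [ 0.83  0.65 -0.55  1.87  0.48  0.76 -1.47]
pushv 0 [ 0.33  0.73 -0.88  1.93  0.75  0.85 -1.16]
pushv 3.141592653589793 [ 0.46  0.86 -1.09  1.93  0.94  0.98  1.85]
pushu 0 [ 0.1   0.65 -0.76  1.98  0.64  0.77  0.32]
pushu 3.141592653589793 [-0.03  0.59 -0.59  1.98  0.5   0.71 -2.7 ]
```

```bash
cat >> h.py <<'E'
HU=down(YAW+np.pi/2); HV=down(YAW)
E
python3 - <<'E'
from h import *
D=down(np.deg2rad(57.74)); p=np.array([.4747,.1501])
robot.move_ptp(np.r_[p,.12],D); robot.move_linear(np.r_[p,.028],.15); print(where())
robot.gripper_to(.03); print('grip',where())
robot.move_linear(np.r_[p,.040],.1)
t=W(-.048-.010,-.029-.026,.040)
robot.move_linear(t,.1,frame=HU); robot.move_linear(W(-.058,-.055,.0285),.06); print(where())
robot.gripper_to(.068); print('open',where())
robot.move_linear(W(-.058,-.055,.09),.2)
snap('wrist','flat1'); snap('top','top1')
import pickle; 
E
```

```text
(6.73, [np.float64(-0.103), np.float64(-0.1011), np.float64(0.0286)], array([ 0.3,  1. , -0. ]), 0.0942)
grip (7.38, [np.float64(-0.1032), np.float64(-0.1013), np.float64(0.0281)], array([-0.1, -0.3,  4.7]), 0.0575)
(8.79, [np.float64(-0.0583), np.float64(-0.0554), np.float64(0.0279)], array([ 0.6,  0.1, -0.9]), 0.0577)
open (9.19, [np.float64(-0.058), np.float64(-0.055), np.float64(0.0285)], array([ 0.2, -0.5,  0.3]), 0.0682)
```

View pics/flat1.png

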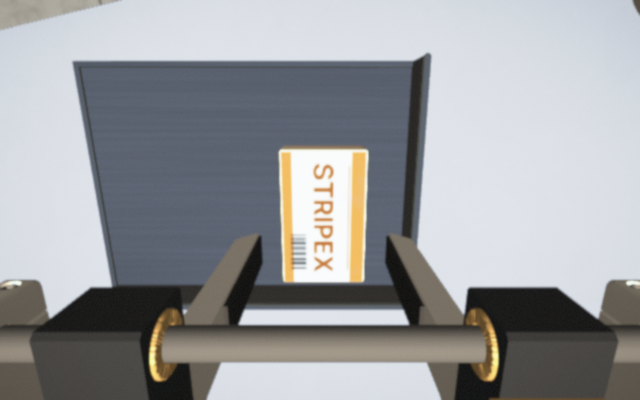

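The view now has the back fence at the bottom (row ~290) and the left fence on the right (col ~410). The flat carton spans (280..367, 148..282), square to the tray and close to the corner. Next I'll push it home.

```bash
cat >> h.py <<'E'
def push(dirn,a,b,z,op,th,vel=.04,hover=.075):
    "dirn 'u': push along +x from a=(x,y) to x=b; 'v': along +y to y=b. returns where()"
    H=HU if dirn=='u' else HV
    p=robot.get_state()['ee_pos']
    robot.move_ptp(W(*a,hover),H); robot.gripper_to(op)
    robot.move_linear(W(*a,z),.12)
    hit=robot.move_linear(W(b,a[1],z) if dirn=='u' else W(a[0],b,z),vel,threshold=th); w=where()
    q=np.array([w[1][0],w[1][1]])-(np.array([.006,0]) if dirn=='u' else np.array([0,.006]))
    robot.move_linear(W(*q,z),.05); robot.move_linear(W(*q,hover),.25)
    return dirn,hit,w
E
python3 - <<'E'
from h import *
print(push('v',(-.058,-.055-.029-.008-.014),-.058-.008+.008,.030,.045,8))
print(push('u',(-.106-.008-.014,-.029),-.096-.008+.008,.030,.016,8))
E
```

```text
('v', True, (13.03, [np.float64(-0.0583), np.float64(-0.0642), np.float64(0.0297)], array([-0.,  0.,  0.]), 0.0452))
('u', True, (16.57, [np.float64(-0.1034), np.float64(-0.0292), np.float64(0.0297)], array([ 0.5, -0.1,  0.3]), 0.0161))
```

```bash
python3 - <<'E'
from h import *
print(push('v',(-.052,-.064-.012),-.058,.030,.045,15,.02))
print(push('u',(-.1034-.012,-.029),-.096,.030,.016,15,.02))
robot.move_ptp(W(-.10,-.06,.13),HU); robot.pause(.2); i,im=snap('wrist','flat2')
import pickle; pickle.dump(i,open('pics/flat2.pkl','wb'));print(where())
E
```

```text
('v', True, (20.13, [np.float64(-0.0521), np.float64(-0.0642), np.float64(0.0298)], array([-0.1,  0.3, -0.7]), 0.0449))
('u', True, (23.72, [np.float64(-0.1034), np.float64(-0.0292), np.float64(0.0297)], array([-0.5, -0.1,  0.5]), 0.0158))
(24.93, [np.float64(-0.1007), np.float64(-0.0597), np.float64(0.1291)], array([ 0.7, -0.4,  0.9]), 0.0157)
```

View pics/flat2.png

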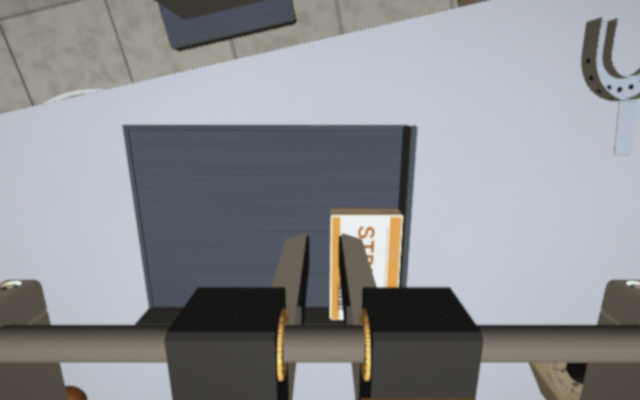

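The flat carton shows flush on its right side against the left fence (col ~403), and the two pushes stopped at the same positions. I'll correct the corner by +0.6/+1.8 mm and fetch the thick carton.

```bash
sed -i 's/^YAW=.*/YAW=np.deg2rad(-12.1); CU,CV=.5366,.3494/' h.py; python3 - <<'E'
from h import *
D=down(np.deg2rad(95.1)); p=np.array([.513,-.2494])
robot.gripper_to(.09)
robot.move_ptp(np.r_[p,.12],D); robot.move_linear(np.r_[p,.026],.15); print(where())
robot.gripper_to(.02); print('grip',where())
robot.move_linear(np.r_[p,.085],.15)
robot.move_linear(W(-.054,-.105,.085),.25,frame=HU); robot.move_linear(W(-.054,-.105,.030),.08,threshold=12); print(where())
robot.gripper_to(.056); print('open',where())
robot.move_linear(W(-.054,-.105,.10),.25)
snap('wrist','thick1');snap('top','top2')
E
```

```text
(28.52, [np.float64(0.0177), np.float64(-0.4854), np.float64(0.0267)], array([0.8, 0. , 0.8]), 0.09)
grip (29.27, [np.float64(0.0173), np.float64(-0.4856), np.float64(0.026)], array([-0.9,  1. ,  1.9]), 0.045)
(32.22, [np.float64(-0.0547), np.float64(-0.1054), np.float64(0.0288)], array([-1.8, -1. ,  7.4]), 0.0449)
open (32.63, [np.float64(-0.055), np.float64(-0.1057), np.float64(0.0285)], array([ 0.6,  0.1, -0.1]), 0.0558)
```

View pics/thick1.png

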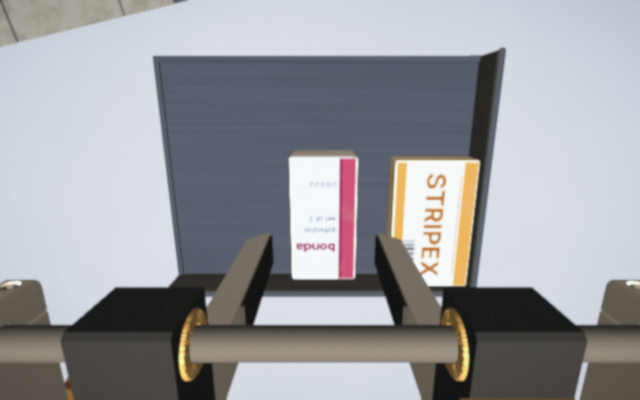

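The thick carton sits flat at (290..357, 152..279), printed face up and square. The flat carton at (392..478, 158..286) is still home. Next come the pushes.

```bash
python3 - <<'E'
from h import *
import pickle
print(push('v',(-.054,-.152),-.103,.034,.035,12,.04,.085))
print(push('u',(-.122,-.0805),-.088,.034,.008,12,.04,.085))
print(push('v',(-.046,-.124),-.103,.034,.035,15,.03,.085))
robot.move_ptp(W(-.04,-.10,.20),HV); robot.gripper_to(.094); robot.pause(.2)
i,_=snap('wrist','end');pickle.dump(i,open('pics/end.pkl','wb'));snap('top','top3');print(where())
E
```

```text
('v', True, (36.47, [np.float64(-0.0543), np.float64(-0.111), np.float64(0.0337)], array([ 0.4, -1.1,  1.1]), 0.0349))
('u', True, (40.08, [np.float64(-0.097), np.float64(-0.0807), np.float64(0.0337)], array([-0.3, -0.1,  0. ]), 0.0081))
('v', True, (43.56, [np.float64(-0.0459), np.float64(-0.1109), np.float64(0.0341)], array([ 0.3, -2.1,  0.9]), 0.0348))
(46.02, [np.float64(-0.04), np.float64(-0.1), np.float64(0.2)], array([-0.2,  0.4,  1. ]), 0.0941)
```

View pics/end.png

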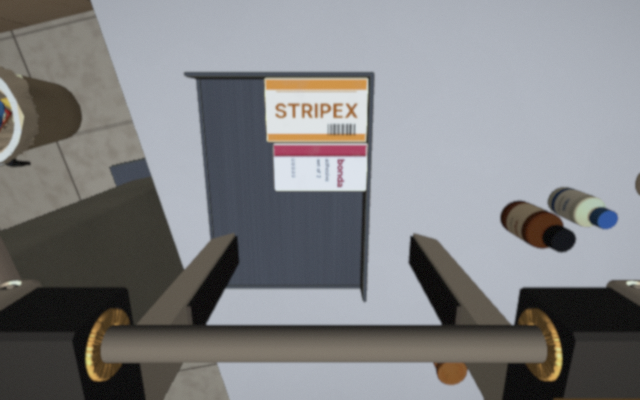

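Both cartons look square and side by side, but the last x-push stopped about 1 mm short of nominal. I'll repeat it harder and measure the edges.

```bash
python3 - <<'E'
from h import *
import pickle
print(push('u',(-.108,-.0805),-.086,.034,.008,25,.03,.085))
robot.move_ptp(W(-.095,-.06,.16),HV); robot.gripper_to(.094);robot.pause(.1)
i,im=snap('wrist','end2');pickle.dump(i,open('pics/end2.pkl','wb'));print(where())
E
python3 - <<'E'
import cv2;im=cv2.imread('pics/end2.png')[0:260,150:480];cv2.imwrite('pics/end2c.png',cv2.resize(im,None,fx=2.3,fy=2.3,interpolation=2))
E
```

```text
('u', True, (49.56, [np.float64(-0.097), np.float64(-0.0806), np.float64(0.0339)], array([-0. , -0.2,  0.2]), 0.0081))
(52.91, [np.float64(-0.095), np.float64(-0.06), np.float64(0.16)], array([ 0. , -0.6, -0.1]), 0.0943)
```

View pics/end2c.png

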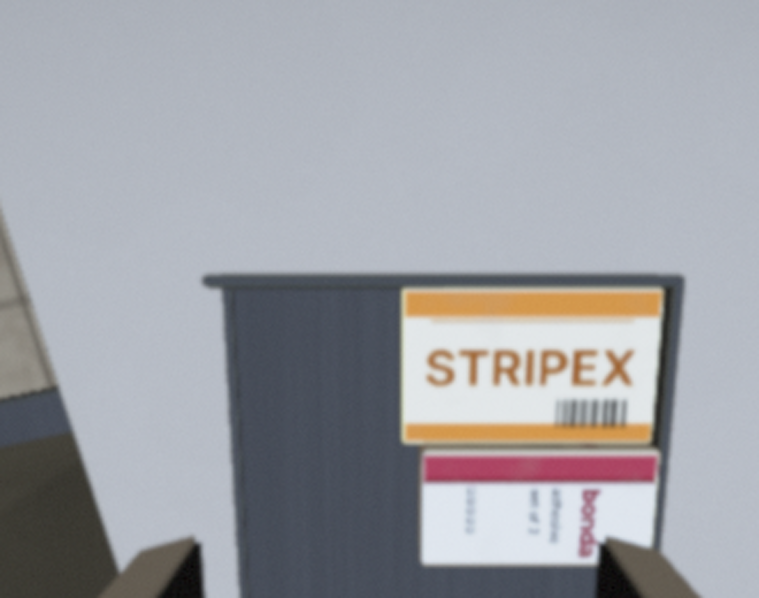

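```bash
python3 - <<'E'
from h import *
import pickle
i=pickle.load(open('pics/end2.pkl','rb'))
def f(n,pts,z):
    P=ray(i,np.array(pts)/2.3+[150,0],z)[:,:2];print(n,(1000*np.c_[P@U-CU,P@V-CV]).round(1).tolist())
f('flat R-top,R-bot,L-top,L-bot',[[664,289],[652,442],[402,289],[402,443]],.024)
f('thick R-top, L-top,L-bot',[[658,451],[422,452],[421,565]],.035)
f('back fence outer top',[[683,278],[660,540]],.032)
f('left fence outer',[[220,276],[683,276]],.032)
E
```

```text
flat R-top,R-bot,L-top,L-bot [[0.8, -1.1], [1.0, -57.8], [-93.7, -1.0], [-93.7, -58.1]]
thick R-top, L-top,L-bot [[-0.1, -58.5], [-86.4, -58.8], [-86.5, -103.2]]
back fence outer top [[4.5, 3.1], [4.6, -94.3]]
left fence outer [[-157.3, 4.0], [4.5, 3.8]]
```

Pushing again at 25 N stopped at the same point, so the thick carton is rigidly seated. It is square, and its side coincides with the flat carton's within 1 mm (-58.0 against -58.6 mm). I'll check the bystanders by image difference and hand in.

```bash
python3 - <<'E'
from h import *
a,b=(cv2.imread(f'pics/top{k}.png').astype(int) for k in(0,3))
for n,(x,y,r) in dict(dish=(306,162,8),tape=(420,200,18),pen=(421,227,20),bur=(386,166,12),blue=(469,210,16)).items():
    print(n,abs(a-b)[y-r:y+r,x-r:x+r].mean().round(1))
print(where()); robot.sign_off()
E
```

```text
dish 4.1
tape 4.9
pen 5.1
bur 4.2
blue 4.4
(52.91, [np.float64(-0.095), np.float64(-0.06), np.float64(0.16)], array([ 0. , -0.6, -0.1]), 0.0943)
the job is handed in; nothing more can be done
```

I pushed the flat carton home into the corner, then laid the thick carton beside it, same face up, and pushed it home. I handed the job in at 52.9 s of the 64 s allowed, with the gripper clear of everything.

- **Flat carton:** I gripped it, squared it to the tray, set it down near the corner and pushed it left and back. A second, harder push each way (15 N) stopped at the same positions. In the last picture it is square to the tray.
- **Thick carton:** I pushed it left against the flat carton, back against the fence, left again, then back once more. The last picture shows it square, with its side within about 1 mm of the flat carton's (−58.6 mm against −58.0 mm).
- **Disagreement:** The thick carton's back end measured about 1 mm less far back than the flat carton's, both by where the pusher stopped and in the picture. Pushing again at 25 N stopped at exactly the same point, so it is firmly seated. My guess is that it rests against the fence's rolled rim, which the lower flat carton passes under; I did not confirm that.
- **Other objects:** The tape, bur stand, pen, dish and blue look-alike show no change beyond a small uniform image difference. That comparison was taken before the final back push, which stayed inside the tray.

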